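Clamp a wooden bending block: to touch plus a quarter turn

TASK

Slide the small wooden bending block lengthwise into the screw clamp's channel, fully home against the end stop, and let it lie there. Then turn the wing knob clockwise until the rubber foot just touches the wood, and from that touch add a quarter turn (90 degrees), no more, so that the block is held without being dented. Leave the things around undisturbed.

Things in the scene. Friction and masses are not known exactly. Their poses are not given: they have to be found in the camera images.
- clamp: Grey screw clamp fixed to the bench. Origin under its base, straight below the vertical screw axis; z up; +x from the open throat to the column (26 x 34 mm, 50 mm high, centred at x = 50 mm). Base 8 mm thick: plate x -45..73, y +-50 mm, and a tongue x -102..-45, y +-31 mm on which the block's outer part lies. Channel for the block along x.
- channel_mouth (a point): Middle of the channel's mouth, on the channel floor, 8 mm above the bench; axes as the clamp's, +x leads in. Two steel rails 10 mm high, 24 mm apart, run straight from 16 mm to 62 mm inward; before that the mouth is flared, 31 mm wide at the outer end.
- channel_stop (a point): Middle of the face of the end stop, on the channel floor, 62 mm inward of the mouth; axes as the clamp's. The stop is 40 mm wide and 12 mm high. The screw axis is 16 mm ahead of (-x from) this face.
- overarm (a point): On the screw axis, at the top of the overarm, 50 mm above the bench; axes as the clamp's. The overarm is 26 mm wide, its underside 39 mm above the bench; it comes from the column to 14 mm past the screw axis, over the channel.
- screw: The screw with the knob and rubber foot it carries; its origin starts near the clamp's and goes straight down, 12 mm a turn (1.91 mm per rad), when the knob turns clockwise. The foot, 21 mm across, starts 2 to 7.5 mm above a block in the channel (unmeasured, varies). On the wood the rubber yields: about 32 N of press per rad past touch, 45 to 50 N at a quarter turn; the wood dents at 85 N.
- knob_grip (a point): Centre of the knob's black wing: an upright bar 36 mm long (along this point's x), 12 mm thick (y), 17 mm high (z), on the screw axis. It starts about 75 mm above the bench and sinks with the screw; below the wing is a round hub, 22 mm across and 4 mm high. Grip the wing from above, across its 12 mm.
- knob (a joint): Knob angle in rad, growing clockwise seen from above; starts at 0 to 0.6; touch comes 1.1 to 3.9 rad later, differing each time. Free, it has a steady drag of 0.06 N m (at rest it may show with either sign). From touch the foot rubs and winds up: the moment felt at the tool about the vertical climbs by about 0.2 N m per rad. Let go, the knob springs back up to about 0.1 rad and stays.
- block: Small brown wooden bending block, 22 x 100 x 18 mm (x, y, z), row of shallow holes; origin at the centre of its underside, long axis y; either end may go in first. About 60 g, flat on the bench at first, long axis within 45 degrees of straight ahead. Home in the clamp, its centre is at x = -34, y = 0, z = 8 mm in the clamp's frame, long axis along the clamp's x.
- pitch_block: Flat black bench block 55 x 70 x 16 mm, a bystander; origin at the centre of its underside.
- screw_pot: Round pot 48 mm across, 49 mm high, a bystander; origin at the centre of its underside.
- scraper: Flat grey scraper 100 x 21 x 9 mm, a bystander; origin at the centre of its underside.
There are look-alikes about, which are no part of the job. Of the things that look like the block, the smallest one is meant.

How it is judged:
On the way:
1. the block lies home in the channel (within 3 mm of the stop), let go and not yet clamped (x of block in the frame of clamp above -0.037 m and z of block in the frame of clamp below 0.0105 m and y of block in the frame of clamp between -0.004 and 0.004 m and angle between the y axis of block and the x axis of clamp, either way round below 0.09 rad and contact force between each of the fingers, screw and block below 0.5 N), for 0.2 s.
At the end, for the whole second after the job is handed in: The block lies flat in the channel, its inner end within 5 mm of the stop and straight within 5 degrees, at rest; the foot presses on it with 30 to 64 N, that is about 60 to 120 degrees of knob past first touch (x of block in the frame of clamp above -0.039 m and z of block in the frame of clamp below 0.0105 m and angle between the y axis of block and the x axis of clamp, either way round below 0.09 rad and contact force between screw and block between 30 and 64 N and linear speed of block below 0.01 m/s).
It fails at once if the wood is dented: the foot presses on it with more than 85 N (about 150 degrees past touch) (contact force between screw and block above 85 N).
It fails at once if a bystander (black block, pot or scraper) is pushed more than 15 mm (distance of any of pitch_block, screw_pot, scraper from where it was at the start of the episode above 0.015 m).
It also fails if it takes over 72 s, if anything falls off the work surface, if the arm or the gripper's body presses on something with over 40 N, if the wrist force passes 120 N, or if a joint passes its speed limit or range.

ROBOT

A 7-joint arm with a two-finger parallel gripper is mounted at the origin on a cart in front of the work surface, level with it; the furniture and walls round the work are solid. World frame = base frame: x ahead of the robot, y to its left, z up, the work surface at z = 0. Lengths are in m, angles in rad, forces in N, time in s.
With the tool pointing down it reaches from about 0.425 to 0.925 m from the base axis. Payload 6.8 kg.
Tool frame: the origin (TCP) lies on the centre line of the jaws, within the pads' length; the fingertips stand 19 mm ahead of it and the grasp point (between the pads) is the TCP; z points along the fingers, y is the line along which they close (so a half turn about z gives the same grasp; the last joint's range is limited). The gripper opens to 85 mm and grips with 20 to 120 N. Pads are 22 mm wide; open, the fingers measure 114 mm over their backs; the gripper's body (76 mm by 85 mm) begins 54 mm behind the grasp point. The pads swing forward as they close: fully open they stand 13 mm farther back than shut.
Start: joints at [-1.454, 0.477, 0.022, 1.555, -0.011, 1.109, -0.083], TCP at [0.15, 0.658, 0.25] pointing down, gripper open.
Joint ranges: [-2.96, 2.96], [-0.34, 2.1], [-1.41, 1.46], [0.24, 2.44], [-1.37, 4.51], [0.17, 1.92], [-2.96, 2.96]. Speed limits (rad/s): [2.39, 2.39, 3.14, 3.14, 3.14, 3.14, 3.14].

INTERFACE

Orientations are given as a unit quaternion [x, y, z, w].
In Python, from workcell import bot gives the robot as it stands.
- The arm moves only by the shell command python3 -m inch 'ROWS' [OPENING] [FORCE]. ROWS is a JSON object of lists of equal length, an entry for each row: "dp": the shift along the tool's x, y, z in mm, a list of three; "rotation": the turn, a rotation vector about the tool's x, y, z in degrees, a list of three. A call has 1 to 12 rows; each row is the pose to reach, as a shift and turn from the pose commanded when the call began, along the tool's axes at that moment; what a row does not reach only later rows make up. A row lasts 1/10 s, in which the tool goes at most 50 mm and 8.59 degrees, less where a joint would pass 70% of its speed; a pose out of reach is approached as far as the arm can. A call with a gripper value outside its range is refused whole. OPENING is the opening, from -1 (shut) to 1 (fully open), set as the call begins (- or left out, the last holds). The fingers move at their own pace and stop on an object; FORCE is the grip in N (left out, the last holds). Time passes only in rows, so rows that repeat a pose let the fingers close. It gives the time, the measured TCP pose, the force, the opening and the grip force at its end, in the units of the state.
- bot.observe(): the state, without advancing time (a new reading comes with each control period).
- bot.camera(name): name is "scene" or "top" or "wrist"; returns the picture (400x640x3 uint8, blue, green, red); there is no depth.
- bot.camera_info(name): a dict with "vfov" (degrees; the focal length in pixels is half the picture's height over the tangent of half this angle, whatever the lens; pixels are square), "cx", "cy" (the principal point, pixels), "T" (4x4, takes a point from camera to world coordinates). Camera axes: x right, y up, looking along -z (the intrinsics and any distortion apply to the point x, -y, -z); pixel columns grow to the right and rows downward; lengths in m; the calibration is good to about 2 mm. A picture is of the moment at which its call begins: read the wrist's pose just before it. camera_info takes no time and is no camera call; for the wrist camera it gives the pose at the moment of the call.
- bot.finish_job(): hands the job in; it is judged then, once.
The state is a dict: "clock": time; "joint_positions": joint angles; "joint_velocities": joint speeds; "effort": joint torques, N m; "tcp_pos": TCP position; "orientation": TCP orientation; "force": force on the tool from outside, world axes, zero at the start; "moment": the same for the moment, N m; "grip_width": finger opening in m; "finger_force": force on a finger pad.
Only numpy, scipy, OpenCV 4.12 (cv2) and the standard library are available. Lean on these libraries where they do the work, as an engineer would, in place of code of your own. Each camera call takes 0.05 s, during which the arm holds its last target. There are 200 camera calls.

## Working session

There is one attempt and no reset: what is moved stays moved. The work goes in short steps, Python scripts to look and compute and a shell command to move; the robot and the scene stay as the last step left them, time stands still between calls to the robot, and variables do not carry over. Pictures are saved under pics/ and viewed, at most 10 in all, crops included, and the job is handed in when it is done.

```bash
mkdir -p pics; ls
python3 - <<'E'
from workcell import bot
import cv2,numpy as np
o=bot.observe();print(o)
for n in("top","scene"):
    i=bot.camera_info(n);print(n,i)
    cv2.imwrite(f"pics/{n}0.png",bot.camera(n))
E
```

```text
pics
{'clock': 0.0, 'joint_positions': array([-1.45413561,  0.47774665,  0.02234066,  1.5564246 , -0.01146274,
        1.10931882, -0.08310422]), 'joint_velocities': array([ 2.16894659e-05, -7.53690177e-05, -2.14964677e-03, -9.89434800e-04,
        1.12610868e-04, -2.29488390e-04,  2.22798356e-03]), 'effort': array([-5.53327955e-04, -5.96452403e+01,  1.60753738e+00, -2.81197071e+01,
        1.23877623e-02,  9.13197262e-03, -2.59025961e-05]), 'tcp_pos': array([0.15033897, 0.6574836 , 0.2493729 ]), 'orientation': array([ 1.12127291e-01,  9.93693458e-01, -8.84444675e-04, -1.76317447e-05]), 'force': array([ 0.04584569, -0.67637344,  0.87218991]), 'moment': array([0.03016766, 0.04302754, 0.01536433]), 'finger_force': 0.0, 'grip_width': 0.08535875177464809}
top {'vfov': 42.038978667773875, 'cx': 321.40150592970264, 'cy': 195.97310021298387, 'T': array([[-0.12944302,  0.95309773, -0.27358585,  0.05477758],
       [-0.99158528, -0.1249111 ,  0.03399777,  0.12636096],
       [-0.00177071,  0.27568448,  0.96124655,  1.70437269],
       [ 0.        ,  0.        ,  0.        ,  1.        ]])}
scene {'vfov': 50.145127263452, 'cx': 315.66250707680217, 'cy': 198.3030959484582, 'T': array([[ 0.64701771,  0.42508095, -0.63298837, -0.17508294],
       [-0.76207607,  0.33367408, -0.55488889, -0.52460006],
       [-0.02466089,  0.84140822,  0.53983706,  0.67665097],
       [ 0.        ,  0.        ,  0.        ,  1.        ]])}
```

View pics/top0.png

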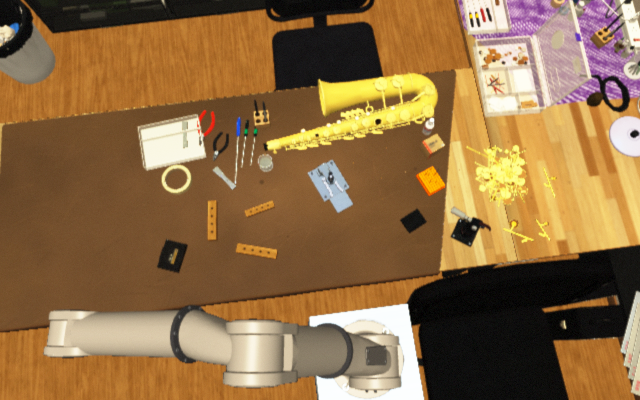

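View pics/scene0.png

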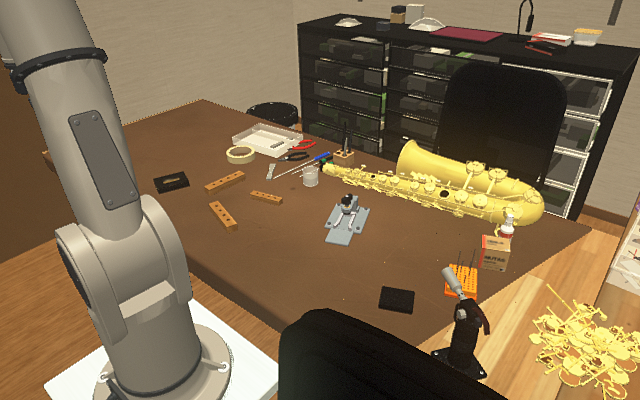

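The top view shows three brown blocks: A (212,220) and C (257,251) are long, and B (259,208) is clearly the shortest, so B fits. The clamp is at (330,185), with its tongue toward (343,203). The scraper is at (224,177), the pot at (265,162) and the black block at (413,220). Next I'll measure the blocks and confirm B in a crop.

```bash
cat > h.py <<'E'
import numpy as np,cv2
from workcell import bot
def ray(i,uv):
    f=200/np.tan(np.radians(i["vfov"])/2);T=np.array(i["T"])
    uv=np.atleast_2d(uv).astype(float)
    d=np.c_[(uv[:,0]-i["cx"])/f,-(uv[:,1]-i["cy"])/f,-np.ones(len(uv))]@T[:3,:3].T
    return T[:3,3],d
def onplane(i,uv,z):
    o,d=ray(i,uv);return o+d*((z-o[2])/d[:,2])[:,None]
def proj(i,P):
    f=200/np.tan(np.radians(i["vfov"])/2);T=np.array(i["T"])
    c=(np.atleast_2d(P)-T[:3,3])@T[:3,:3]
    return np.c_[i["cx"]+f*c[:,0]/-c[:,2],i["cy"]-f*c[:,1]/-c[:,2]]
def rect(P):
    (c,s,a)=cv2.minAreaRect((P[:,:2]*1000).astype(np.float32));b=cv2.boxPoints((c,s,a))
    e=[b[1]-b[0],b[2]-b[1]];e=max(e,key=lambda v:np.hypot(*v))
    ang=np.degrees(np.arctan2(e[1],e[0]));ang=(ang+90)%180-90
    return np.round(c,1),np.round(sorted(s),1),round(float(ang),1)
E
python3 - <<'E'
from h import *
for n,roi in(("top",(150,120,460,280)),("scene",(130,130,520,330))):
    im=cv2.imread(f"pics/{n}0.png");i=bot.camera_info(n);hsv=cv2.cvtColor(im,cv2.COLOR_BGR2HSV)
    for nm,lo,hi,z in(("brown",(8,120,120),(20,255,255),.018),("grey-blue",(95,30,70),(125,160,255),.008)):
        m=cv2.inRange(hsv,lo,hi);k=np.zeros_like(m);k[roi[1]:roi[3],roi[0]:roi[2]]=255;m&=k
        m=cv2.morphologyEx(m,cv2.MORPH_CLOSE,np.ones((3,3)))
        for c in cv2.findContours(m,0,1)[0]:
            if cv2.contourArea(c)<80:continue
            print(n,nm,cv2.boundingRect(c),rect(onplane(i,c[:,0],z)))
im=cv2.imread("pics/top0.png")[130:270,190:370];a=cv2.resize(im,None,fx=4,fy=4,interpolation=2)
cv2.imwrite("pics/crop1.png",a)
E
```

```text
top brown (165, 169, 22, 20) (array([660.8, 551. ]), array([68. , 72.3]), 82.5)
top brown (421, 133, 25, 25) (array([ 674.8, -336. ]), array([72. , 79.2]), -65.1)
top brown (406, 120, 54, 160) (array([ 481.5, -322.9]), array([167.2, 578.9]), -14.9)
top brown (150, 120, 277, 160) (array([548.6, 173.6]), array([556.4, 950.9]), 82.5)
top grey-blue (309, 161, 43, 51) (array([566.2,  25.7]), array([ 93.6, 169.4]), 22.4)
scene brown (504, 318, 16, 12) (array([ 489.3, -440.3]), array([22.1, 41.1]), -5.1)
scene brown (189, 272, 85, 58) (array([162.4,  45.6]), array([ 47.2, 264.6]), -88.8)
scene brown (330, 148, 66, 29) (array([854.4, 172.4]), array([127.2, 246.8]), 89.9)
scene brown (130, 130, 390, 200) (array([509.7, 276.1]), array([ 588.2, 1418.1]), -89.1)
```

View pics/crop1.png

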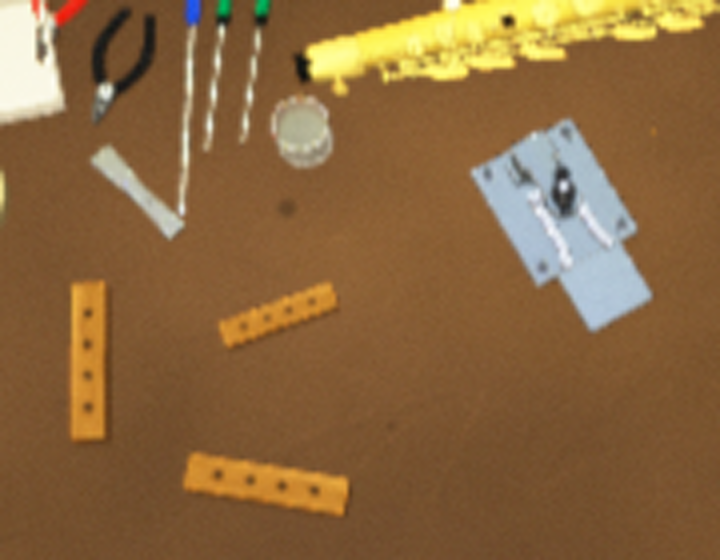

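The crop confirms B: at crop (278,315) it is about 120 px, roughly 95–100 mm, and the other two are about 160 px. The clamp tongue points to the lower right and the column to the upper left.

Run:
```python
from h import *
for n,rois in(("top",((235,195,285,220),(300,150,365,220),(205,160,240,192),(255,150,278,175))),("scene",((245,185,290,208),(318,185,375,248)))):
    im=cv2.imread(f"pics/{n}0.png");i=bot.camera_info(n);hsv=cv2.cvtColor(im,cv2.COLOR_BGR2HSV)
    for r in rois:
        w=hsv[r[1]:r[3],r[0]:r[2]]
        br=cv2.inRange(w,(8,120,150),(22,255,255)); gr=cv2.inRange(w,(0,0,95),(180,110,255))
        for nm,m,z in(("br",br,.018),("gr",gr,.008)):
            for c in cv2.findContours(m,0,1)[0]:
                if cv2.contourArea(c)<40:continue
                print(n,nm,cv2.boundingRect(c),rect(onplane(i,c[:,0]+np.array(r[:2]),z)))
                if nm=="gr": print(cv2.approxPolyDP(c,2,True)[:,0].tolist() if 0 else np.round(onplane(i,cv2.approxPolyDP(c,2.2,True)[:,0]+np.array(r[:2]),z)[:,:2]*1000).tolist())
```

```text
top br (9, 5, 30, 17) (array([520.8, 278.7]), array([ 25.8, 102.4]), -76.1)
top gr (7, 9, 46, 54) (array([566.2,  26.1]), array([103.5, 181.8]), 22.2)
[[665.0, 16.0], [625.0, 105.0], [527.0, 66.0], [524.0, 46.0], [474.0, 15.0], [493.0, -32.0], [545.0, -15.0], [560.0, -32.0]]
top gr (8, 0, 25, 30) (array([655.7, 384.7]), array([ 82.6, 104.6]), -4.9)
[[704.0, 339.0], [623.0, 360.0], [691.0, 409.0], [682.0, 424.0], [602.0, 368.0], [621.0, 350.0]]
top gr (2, 4, 17, 18) (array([682.9, 242.5]), array([51. , 65.8]), 19.4)
[[715.0, 251.0], [688.0, 271.0], [652.0, 254.0], [650.0, 237.0], [673.0, 217.0], [700.0, 221.0]]
scene br (5, 5, 32, 12) (array([519.9, 278. ]), array([24.7, 98.8]), -76.8)
scene gr (6, 10, 47, 52) (array([588.2,  32.8]), array([101.9, 236.8]), 21.8)
[[697.0, 79.0], [684.0, 87.0], [627.0, 59.0], [635.0, 90.0], [620.0, 100.0], [523.0, 61.0], [519.0, 38.0], [469.0, 14.0], [491.0, -39.0], [543.0, -19.0], [550.0, -36.0], [660.0, 8.0], [656.0, 46.0], [643.0, 47.0]]
```

B measures 25×100 mm at (0.520, 0.278), long axis −76.4°, and both views agree. The clamp origin is about (0.580, 0.031), yaw about 22°. I'll carry the tool over B's near-clamp end (0.528, 0.248).

```bash
cat >> h.py <<'E'
from scipy.spatial.transform import Rotation as R
def go(p,yaw):
    """dp mm (tool axes) and tool turn deg for TCP target p with tool y at world angle yaw, pointing down"""
    o=bot.observe();r=R.from_quat(o["orientation"])
    y=np.radians(yaw);Y=np.array([np.cos(y),np.sin(y),0]);Z=np.array([0,0,-1.]);t=R.from_matrix(np.c_[np.cross(Y,Z),Y,Z])
    print("dp",np.round(r.inv().apply(np.array(p)-o["tcp_pos"])*1000,1),"rot",np.round((r.inv()*t).as_rotvec(degrees=True),1))
def st():
    o=bot.observe();r=R.from_quat(o["orientation"]).as_matrix()
    print("t%.1f"%o["clock"],"p",np.round(o["tcp_pos"]*1000,1),"yaw %.1f"%np.degrees(np.arctan2(r[1,1],r[0,1])),"F",np.round(o["force"],1),"M",np.round(o["moment"],3),"w %.1f"%(o["grip_width"]*1000),"ff %.1f"%o["finger_force"],"q",np.round(o["joint_positions"],2))
E
python3 - <<'E'
from h import *
go([.528,.248,.2],13.6)
E
python3 -m inch '{"dp":[[-30,-20,2],[-75,-50,7],[-120,-80,12],[-165,-112,17],[-210,-143,22],[-255,-174,27],[-300,-205,32],[-340,-234,37],[-380,-260,41],[-420,-288,45],[-450,-308,48],[-460,-315,49]],"rotation":[[0,0,4],[0,0,10],[0,0,16],[0,0,22],[0,0,28],[0,0,34],[0,0,40],[0,0,46],[0,0,52],[0,0,58],[0,0,62],[0,0,63.5]]}' 0.2 40
python3 - <<'E'
from h import *
st();i=bot.camera_info("wrist");im=bot.camera("wrist");cv2.imwrite("pics/w1.png",im);print(i)
go([.528,.248,.2],13.6)
E
```

```text
dp [-459.4 -315.    50. ] rot [-0.1  0.1 63.5]
clock: 1.3
tcp_pos: [0.5313, 0.2433, 0.201]
orientation: [0.621, 0.783, -0.001, 0.001]
force: [-0.3, 0.6, -0.0]
grip_width: 0.0513
finger_force: 0.0
t1.3 p [531.3 243.3 201. ] yaw 13.2 F [-0.3  0.6 -0. ] M [-0.026  0.037  0.002] w 51.3 ff 0.0 q [-0.85  0.4   0.41  1.85 -0.19  0.93 -0.13]
{'vfov': 62.81314419823704, 'cx': 327.3051399095304, 'cy': 199.4027243127212, 'T': array([[ 9.73925573e-01, -2.18725500e-01, -6.02339890e-02,
         5.16732425e-01],
       [ 2.26867499e-01,  9.39368445e-01,  2.57134327e-01,
         3.08150834e-01],
       [ 3.40074443e-04, -2.64094831e-01,  9.64496659e-01,
         3.23654539e-01],
       [ 0.00000000e+00,  0.00000000e+00,  0.00000000e+00,
         1.00000000e+00]])}
dp [ 7.9 -3.2  0.9] rot [ 0.1  0.2 -0.6]
```

View pics/w1.png

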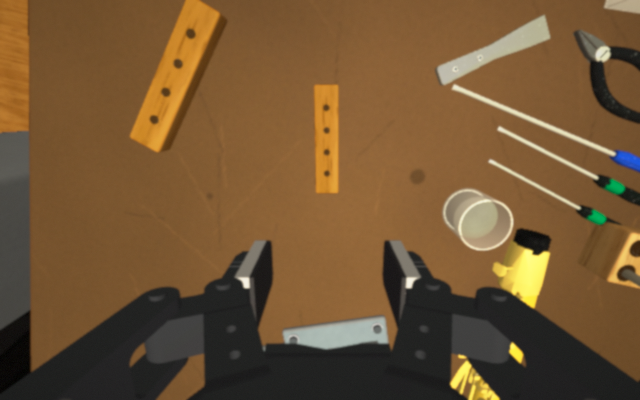

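The wrist view shows B at (327,138) nearly aligned with the jaws, clear of the pot (478,220) and the other blocks. Refining B from this view.

Run:
```python
from h import *
im=cv2.imread("pics/w1.png");i=bot.camera_info("wrist");hsv=cv2.cvtColor(im,cv2.COLOR_BGR2HSV)
r=(290,70,370,205);m=cv2.inRange(hsv[r[1]:r[3],r[0]:r[2]],(8,120,150),(22,255,255))
c=max(cv2.findContours(m,0,1)[0],key=cv2.contourArea);P=onplane(i,c[:,0]+np.array(r[:2]),.018)
c,s,a=rect(P);print(c,s,a)
e=np.array([np.cos(np.radians(a)),np.sin(np.radians(a))]);e*=-np.sign(e[1])
g=c+31*e;print(g);go([g[0]/1e3,g[1]/1e3,.021],a+90)
```

```text
[525.  277.6] [ 25.  101.1] -77.1
[531.9207536  247.38240298]
dp [  7.1   0.3 179.9] rot [0.1 0.2 0.1]
```

```bash
python3 -m inch '{"dp":[[7,0,20],[7,0,60],[7,0,100],[7,0,135],[7,0,160],[7,0,172],[7,0,178],[7,0,180],[7,0,180]],"rotation":[[0,0,0],[0,0,0],[0,0,0],[0,0,0],[0,0,0],[0,0,0],[0,0,0],[0,0,0],[0,0,0]]}' 0.2 40
python3 -m inch '{"dp":[[0,0,0],[0,0,0],[0,0,0],[0,0,0],[0,0,0],[0,0,0],[0,0,0],[0,0,0]],"rotation":[[0,0,0],[0,0,0],[0,0,0],[0,0,0],[0,0,0],[0,0,0],[0,0,0],[0,0,0]]}' -1 40
python3 - <<'E'
from h import *
st()
E
```

```text
clock: 2.25
tcp_pos: [0.5276, 0.2556, 0.0222]
orientation: [0.618, 0.786, 0.001, 0.0]
force: [0.0, -0.3, 0.3]
grip_width: 0.0514
finger_force: 0.0
clock: 3.05
tcp_pos: [0.5277, 0.2556, 0.0224]
orientation: [0.618, 0.786, 0.001, 0.0]
force: [-0.8, -0.2, 5.9]
grip_width: 0.0212
finger_force: 40.6
t3.0 p [527.7 255.6  22.4] yaw 13.6 F [-0.8 -0.2  5.9] M [-0.101  0.218 -0.003] w 21.2 ff 40.6 q [-0.78  0.66  0.29  1.94 -0.32  0.59 -0.04]
```

The grip sits about 8 mm too close to the middle, since the tool settled late. I'll open, shift outward and regrip, then lift.

```bash
python3 -m inch '{"dp":[[0,0,0],[0,0,0],[0,0,0],[-4,0,0],[-9,0,0],[-9,0,0],[-9,0,0]],"rotation":[[0,0,0],[0,0,0],[0,0,0],[0,0,0],[0,0,0],[0,0,0],[0,0,0]]}' 0 40
python3 -m inch '{"dp":[[0,0,0],[0,0,0],[0,0,0],[0,0,0],[0,0,0],[0,0,0],[0,0,0]],"rotation":[[0,0,0],[0,0,0],[0,0,0],[0,0,0],[0,0,0],[0,0,0],[0,0,0]]}' -1 50
python3 -m inch '{"dp":[[0,0,-10],[0,0,-40],[0,0,-80],[0,0,-120],[0,0,-130],[0,0,-130],[0,0,-130],[0,0,-130]],"rotation":[[0,0,0],[0,0,0],[0,0,0],[0,0,0],[0,0,0],[0,0,0],[0,0,0],[0,0,0]]}'
python3 - <<'E'
from h import *
st()
c=np.array([580,31.5]);a=np.radians(22);u=np.array([np.cos(a),np.sin(a)])
p=c+u*-130;print(p);go([p[0]/1e3,p[1]/1e3,.15],-68)
E
```

```text
clock: 3.75
tcp_pos: [0.5293, 0.2461, 0.0213]
orientation: [0.619, 0.786, -0.0, 0.0]
force: [-0.5, -0.3, 0.1]
grip_width: 0.0429
finger_force: 0.0
clock: 4.45
tcp_pos: [0.5293, 0.2467, 0.0215]
orientation: [0.618, 0.786, 0.0, 0.0]
force: [0.0, 0.2, 4.9]
grip_width: 0.0212
finger_force: 49.4
clock: 5.25
tcp_pos: [0.5279, 0.246, 0.1496]
orientation: [0.618, 0.786, -0.002, -0.001]
force: [-0.5, 0.1, -1.0]
grip_width: 0.0209
finger_force: 49.0
t5.2 p [527.9 246.  149.6] yaw 13.6 F [-0.5  0.1 -1. ] M [-0.066  0.046 -0.038] w 20.9 ff 49.0 q [-0.83  0.46  0.38  1.89 -0.23  0.83 -0.1 ]
[459.46609891 -17.19885714]
dp [-2.396e+02 -1.285e+02  2.000e-01] rot [-0.1  0.2 81.6]
```

```bash
python3 -m inch '{"dp":[[-10,-6,0],[-35,-20,0],[-60,-33,0],[-85,-46,0],[-110,-60,0],[-135,-73,0],[-160,-86,0],[-185,-100,0],[-210,-113,0],[-230,-124,0],[-240,-128,0],[-240,-128,0]],"rotation":[[0,0,3],[0,0,10],[0,0,18],[0,0,26],[0,0,34],[0,0,42],[0,0,50],[0,0,58],[0,0,66],[0,0,74],[0,0,80],[0,0,81.5]]}'
python3 -m inch '{"dp":[[0,0,0],[0,0,0],[0,0,0],[0,0,0]],"rotation":[[0,0,0],[0,0,0],[0,0,0],[0,0,0]]}'
python3 - <<'E'
from h import *
st();i=bot.camera_info("wrist");im=bot.camera("wrist");cv2.imwrite("pics/w2.png",im)
a=np.radians(22);u=np.array([np.cos(a),np.sin(a)]);v=np.array([-u[1],u[0]])
def W(x,y,z):return np.r_[np.array([.580,.0315])+(u*x+v*y)/1e3,z/1e3]
print(np.round(proj(i,np.array([W(-102,31,8),W(-102,-31,8),W(-45,50,8),W(-45,-50,8),W(73,50,8),W(73,-50,8),W(0,0,84),W(16,20,20),W(16,-20,20)]))))
E
```

```text
clock: 6.45
tcp_pos: [0.46, -0.0186, 0.1504]
orientation: [0.982, 0.189, -0.001, 0.001]
force: [0.5, 0.4, -0.6]
grip_width: 0.0206
finger_force: 48.9
clock: 6.85
tcp_pos: [0.4613, -0.0164, 0.1512]
orientation: [0.981, 0.193, -0.0, -0.0]
force: [-0.2, -0.4, -0.4]
grip_width: 0.0207
finger_force: 48.9
t6.8 p [461.3 -16.4 151.2] yaw -67.8 F [-0.2 -0.4 -0.4] M [-0.032 -0.006 -0.036] w 20.7 ff 48.9 q [-0.78  0.35  0.82  2.18 -0.37  0.75 -0.89]
[[290. 162.]
 [365. 162.]
 [263.  89.]
 [393.  89.]
 [254. -95.]
 [402. -95.]
 [328. -13.]
 [299.  -6.]
 [357.  -6.]]
```

View pics/w2.png

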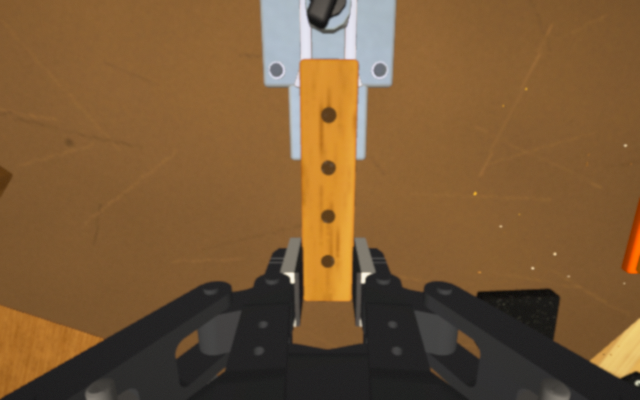

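The wrist view shows the block straight ahead of the jaws, inner end at row 60. The tongue corners at (291,159) and (366,159) and the plate edge at row 86 sit within 3 px of my prediction. Now refining both.

Run:
```python
from h import *
i=bot.camera_info("wrist");im=cv2.imread("pics/w2.png");hsv=cv2.cvtColor(im,cv2.COLOR_BGR2HSV)
g=cv2.inRange(hsv,(90,15,120),(125,120,255));
def runs(r):
    x=np.where(g[r,230:420])[0]+230;return x.min(),x.max()+1
mid=[]
for r in list(range(20,80,4))+list(range(95,155,4)):
    a,b=runs(r);P=onplane(i,[[a,r+.5],[b,r+.5]],.008)*1000
    mid.append(np.r_[P.mean(0)[:2],np.linalg.norm(P[1]-P[0])])
mid=np.array(mid);print(mid[[0,8,-8,-1]].round(1), "widths",np.median(mid[:15,2]).round(1),np.median(mid[15:,2]).round(1))
l=cv2.fitLine(mid[:,:2].astype(np.float32),cv2.DIST_HUBER,0,.01,.01).ravel();
u=l[:2]*np.sign(l[0]);print("yaw",np.degrees(np.arctan2(u[1],u[0])))
def bot_(cols):return np.median([np.where(g[:200,c])[0].max()+1 for c in cols])
e1=bot_(list(range(294,300))+list(range(359,364)));e2=bot_(list(range(268,274))+list(range(384,390)))
p1=onplane(i,[[328,e1]],.008)[0,:2]*1000;p2=onplane(i,[[328,e2]],.008)[0,:2]*1000
print(e1,e2);s1=(p1-l[2:])@u;s2=(p2-l[2:])@u
print("origin from tongue,plate:",l[2:]+u*(s1+102),l[2:]+u*(s2+45))
m=cv2.inRange(hsv,(8,120,120),(22,255,255));k=np.zeros_like(m);k[40:310,298:362]=255;m&=k
c=max(cv2.findContours(m,0,1)[0],key=cv2.contourArea);P=onplane(i,c[:,0],.148)
c_,s,a=rect(P);print("block",c_,s,a, "raw px",cv2.minAreaRect(c))
t=bot.observe()["tcp_pos"][:2]*1000;b=c_-t;ua=np.array([np.cos(np.radians(a)),np.sin(np.radians(a))]);print("along",b@ua,"across",b@np.array([-ua[1],ua[0]]))
```

```text
[[582.3  32.2  95.3]
 [562.4  23.7  95.3]
 [514.2   4.4  57. ]
 [493.9  -4.3  57.5]] widths 95.4 57.5
yaw 22.076363
158.0 84.0
origin from tongue,plate: [583.3913209   32.39480291] [583.35313096  32.37931394]
block [493.   -4.8] [ 25.9 101.9] 22.2 raw px ((329.5, 184.0), (250.0, 63.0), 90.0)
along 33.72329933174965 across -1.1466048987632504
```

The origin is (0.5813, 0.0316) after allowing for the lost edge pixels (widths read about 4.5 mm small), yaw 22.1°. The block lies only 0.5 mm off the clamp's centre line. I'll back off 15 mm, lower, and check before inserting.

```bash
python3 -m inch '{"dp":[[-6,0,8],[-12,-0.5,30],[-15,-0.5,60],[-15,-0.5,90],[-15,-0.5,106],[-15,-0.5,115],[-15,-0.5,119.5],[-15,-0.5,119.5],[-15,-0.5,119.5]],"rotation":[[0,0,0],[0,0,0],[0,0,0],[0,0,0],[0,0,0],[0,0,0],[0,0,0],[0,0,0],[0,0,0]]}'
python3 - <<'E'
from h import *
st();i=bot.camera_info("wrist");im=bot.camera("wrist");cv2.imwrite("pics/w3.png",im)
E
```

```text
clock: 7.8
tcp_pos: [0.4476, -0.0222, 0.0323]
orientation: [0.981, 0.192, 0.001, 0.0]
force: [0.0, -0.8, -1.0]
grip_width: 0.021
finger_force: 48.9
t7.8 p [447.6 -22.2  32.3] yaw -67.9 F [ 0.  -0.8 -1. ] M [ 0.016 -0.002 -0.006] w 21.0 ff 48.9 q [-0.54  0.55  0.56  2.27 -0.64  0.48 -0.65]
```

View pics/w3.png

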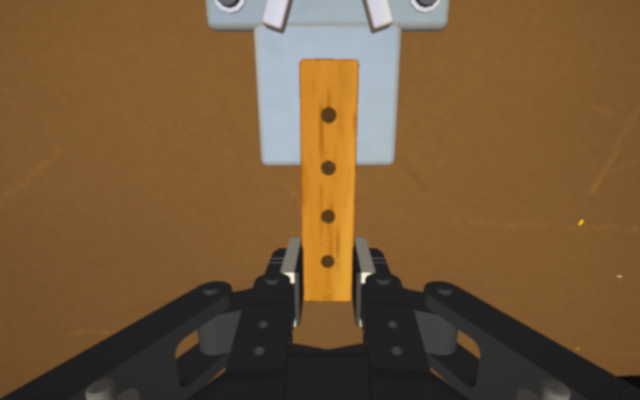

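The block is centred over the tongue (block 329, tongue middle 328, flare middle 327.5). I'll lower 2 mm and slide in.

```bash
python3 -m inch '{"dp":[[0,0,1.8],[4,0,1.8],[10,0,1.8],[16,0,1.8],[22,0,1.8],[28,0,1.8],[34,0,1.8],[40,0,1.8],[46,0,1.8],[52,0,1.8],[56,0,1.8],[58,0,1.8]],"rotation":[[0,0,0],[0,0,0],[0,0,0],[0,0,0],[0,0,0],[0,0,0],[0,0,0],[0,0,0],[0,0,0],[0,0,0],[0,0,0],[0,0,0]]}'
python3 -m inch '{"dp":[[2,0,0],[5,0,0],[7,0,0],[9,0,0],[11,0,0]],"rotation":[[0,0,0],[0,0,0],[0,0,0],[0,0,0],[0,0,0]]}'
python3 - <<'E'
from h import *
st()
E
```

```text
clock: 9.05
tcp_pos: [0.5013, -0.0001, 0.03]
orientation: [0.981, 0.192, 0.0, 0.0]
force: [-0.7, -0.8, -0.8]
grip_width: 0.0205
finger_force: 48.9
clock: 9.55
tcp_pos: [0.5112, 0.0039, 0.03]
orientation: [0.981, 0.192, -0.0, -0.0]
force: [0.3, 0.5, -1.2]
grip_width: 0.0209
finger_force: 48.9
t9.6 p [511.2   3.9  30. ] yaw -67.9 F [ 0.3  0.5 -1.2] M [-0.036 -0.008  0.025] w 20.9 ff 48.9 q [-0.58  0.62  0.58  2.13 -0.63  0.57 -0.72]
```

```bash
python3 -m inch '{"dp":[[1,0,0.4],[2,0,0.8],[3,0,0.8],[4,0,0.8],[5,0,0.8],[6,0,0.8]],"rotation":[[0,0,0],[0,0,0],[0,0,0],[0,0,0],[0,0,0],[0,0,0]]}' -1 25
python3 -m inch '{"dp":[[1,0,0],[1.5,0,0],[2,0,0],[2.5,0,0],[3,0,0]],"rotation":[[0,0,0],[0,0,0],[0,0,0],[0,0,0],[0,0,0]]}'
python3 - <<'E'
from h import *
st()
E
```

```text
clock: 10.15
tcp_pos: [0.5125, 0.0044, 0.0294]
orientation: [0.982, 0.191, -0.004, -0.001]
force: [-15.3, -3.1, 23.1]
grip_width: 0.0207
finger_force: 52.0
clock: 10.65
tcp_pos: [0.5158, 0.0053, 0.0295]
orientation: [0.982, 0.191, -0.003, -0.001]
force: [-12.3, -3.7, 17.5]
grip_width: 0.0206
finger_force: 51.3
t10.7 p [515.8   5.3  29.5] yaw -68.0 F [-12.3  -3.7  17.5] M [-0.847  2.314  0.022] w 20.6 ff 51.3 q [-0.58  0.63  0.58  2.11 -0.63  0.58 -0.73]
```

Contact, partly downward (17 N). I'll release, let it lie, and measure the block's outer end.

```bash
python3 -m inch '{"dp":[[0,0,0],[0,0,0],[0,0,0],[-2,0,-1],[-4,0,-2],[-4,0,-4]],"rotation":[[0,0,0],[0,0,0],[0,0,0],[0,0,0],[0,0,0],[0,0,0]]}' 0 40
python3 - <<'E'
from h import *
st();i=bot.camera_info("wrist");im=bot.camera("wrist");cv2.imwrite("pics/w4.png",im)
hsv=cv2.cvtColor(im,cv2.COLOR_BGR2HSV);m=cv2.inRange(hsv,(8,120,120),(22,255,255));k=np.zeros_like(m);k[0:330,285:375]=255;m&=k
r=np.where(m[:,315:345].sum(1)>255*15)[0];print(r.max())
p=onplane(i,[[329,r.max()+1]],.026)[0,:2]*1000;d=p-[581.3,31.6];print("outer end x,y",d@[.9266,.3762],d@[-.3762,.9266])
E
```

```text
clock: 11.25
tcp_pos: [0.5153, 0.0056, 0.0332]
orientation: [0.981, 0.192, -0.0, -0.0]
force: [-1.0, 0.3, -0.1]
grip_width: 0.0425
finger_force: 0.0
t11.2 p [515.3   5.6  33.2] yaw -67.9 F [-1.   0.3 -0.1] M [ 0.005  0.002 -0.037] w 42.5 ff 0.0 q [-0.58  0.62  0.58  2.12 -0.63  0.58 -0.73]
329
outer end x,y -101.81388863196533 -0.24661142884417586
```

View pics/w4.png

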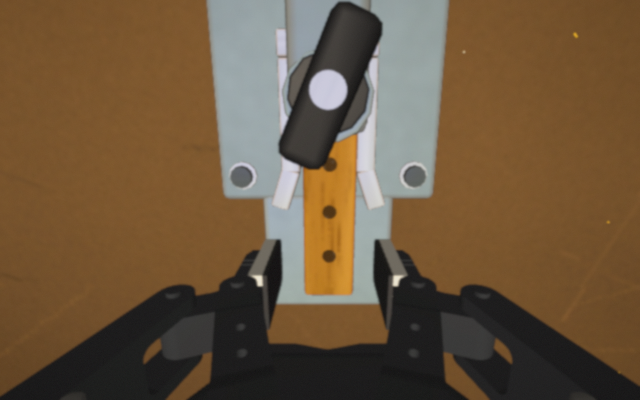

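Wing, screw and block are all visible: the block's outer end is at row 295 (the mask caught the bench at 329). The wing runs from (305,150) to (350,20) and its centre is at (328,90). Recomputing.

Run:
```python
from h import *
i=bot.camera_info("wrist");im=cv2.imread("pics/w4.png")
def cl(px,z):
    d=onplane(i,[px],z)[0,:2]*1000-[581.3,31.6];return np.round([d@[.9266,.3762],d@[-.3762,.9266]],1)
hsv=cv2.cvtColor(im,cv2.COLOR_BGR2HSV);print(hsv[286:308,329].tolist())
print("block end",cl((329,295),.026),"tongue end",cl((329,304),.008),"plate edge",cl((245,197),.008),cl((415,197),.008),"wing ctr",cl((328,90),.0835))
a=cl((349,5),.0835);b=cl((307,164),.0835);print("wing ends",a,b,np.degrees(np.arctan2(*(a-b)[::-1])))
g=cv2.cvtColor(im,cv2.COLOR_BGR2GRAY)
print("corners",cl((304,294),.026),cl((353,294),.026),cl((305,200),.026),cl((354,200),.026))
```

```text
[[18, 209, 182], [18, 211, 180], [18, 212, 178], [18, 213, 176], [17, 211, 175], [17, 212, 176], [17, 210, 174], [16, 186, 174], [14, 128, 170], [17, 50, 162], [50, 14, 166], [73, 18, 172], [73, 18, 172], [74, 19, 172], [74, 16, 171], [72, 15, 167], [56, 11, 157], [23, 29, 141], [16, 82, 130], [15, 140, 126], [16, 157, 125], [15, 160, 124]]
block end [-83.4  -0.3] tongue end [-99.7  -0.4] plate edge [-42.7  39. ] [-42.8 -40.6] wing ctr [0.6 0.1]
wing ends [16.6 -4. ] [-15.1   4.8] -15.514788546541523
corners [-82.9  10.9] [-82.9 -11.1] [-39.3   9.6] [-39.3 -10.6]
```

The block reads home to within about 2 mm. To be certain, I'll push its outer end with closed fingers until the force rises.

```bash
python3 -m inch '{"dp":[[0,0,-10],[0,0,-25],[-15,0,-25],[-35,0,-25],[-40,0,-20],[-40,0,-8],[-40,0,1],[-40,0,1.5],[-40,0,1.5]],"rotation":[[0,0,0],[0,0,0],[0,0,0],[0,0,0],[0,0,0],[0,0,0],[0,0,0],[0,0,0],[0,0,0]]}' -1 40
python3 -m inch '{"dp":[[3,0,0],[6,0,0],[9,0,0],[11,0,0],[12,0,0],[13,0,0]],"rotation":[[0,0,0],[0,0,0],[0,0,0],[0,0,0],[0,0,0],[0,0,0]]}'
python3 -m inch '{"dp":[[1,0,0],[2,0,0],[2,0,0]],"rotation":[[0,0,0],[0,0,0],[0,0,0]]}'
python3 - <<'E'
from h import *
st()
E
```

```text
clock: 12.2
tcp_pos: [0.479, -0.0092, 0.0311]
orientation: [0.981, 0.192, -0.0, 0.0]
force: [-0.7, 0.1, 0.2]
grip_width: 0.0004
finger_force: 0.0
clock: 12.8
tcp_pos: [0.4908, -0.0043, 0.0317]
orientation: [0.981, 0.192, -0.0, -0.0]
force: [-0.7, 0.8, -0.9]
grip_width: -0.0002
finger_force: 0.0
clock: 13.1
tcp_pos: [0.4926, -0.0036, 0.0317]
orientation: [0.981, 0.192, -0.0, -0.0]
force: [-0.7, -0.7, -0.7]
grip_width: 0.0004
finger_force: 0.0
t13.1 p [492.6  -3.6  31.7] yaw -67.9 F [-0.7 -0.7 -0.7] M [-0.08   0.015  0.011] w 0.4 ff 0.0 q [-0.57  0.6   0.58  2.17 -0.64  0.54 -0.7 ]
```

```bash
python3 -m inch '{"dp":[[1,0,0],[2,0,0],[2.5,0,0],[3,0,0],[3,0,0]],"rotation":[[0,0,0],[0,0,0],[0,0,0],[0,0,0],[0,0,0]]}'
python3 -m inch '{"dp":[[0.5,0,0],[1,0,0],[1.5,0,0],[1.5,0,0]],"rotation":[[0,0,0],[0,0,0],[0,0,0],[0,0,0]]}'
python3 - <<'E'
from h import *
st()
E
```

```text
clock: 13.6
tcp_pos: [0.493, -0.0035, 0.0314]
orientation: [0.982, 0.191, -0.002, -0.0]
force: [-7.4, -2.6, 6.0]
grip_width: 0.0004
finger_force: 3.6
clock: 14.0
tcp_pos: [0.493, -0.0034, 0.0312]
orientation: [0.982, 0.191, -0.003, -0.0]
force: [-9.6, -4.1, 8.6]
grip_width: 0.0001
finger_force: 5.3
t14.0 p [493.   -3.4  31.2] yaw -68.0 F [-9.6 -4.1  8.6] M [-0.83   2.017  0.013] w 0.1 ff 5.3 q [-0.57  0.6   0.58  2.16 -0.63  0.55 -0.71]
```

The force rises and motion stops with the outer end at x = −84: the block is home. Now I'll retreat, rise, go over the knob, and wind the wrist counter-clockwise so there is plenty of clockwise range left.

```bash
python3 -m inch '{"dp":[[-4,0,0],[-6,0,-10],[-6,0,-45],[-6,0,-90],[-6,0,-130],[15,0,-155],[50,0,-160],[80,0,-160],[95,0,-160],[95,0,-160],[95,0,-160],[95,0,-160]],"rotation":[[0,0,0],[0,0,0],[0,0,0],[0,0,-8],[0,0,-16],[0,0,-24],[0,0,-32],[0,0,-40],[0,0,-48],[0,0,-56],[0,0,-64],[0,0,-72]]}' 0 40
python3 -m inch '{"dp":[[0,0,0],[0,0,0],[0,0,0],[0,0,0],[0,0,0],[0,0,0],[0,0,0],[0,0,0],[0,0,0],[0,0,0],[0,0,0],[0,0,0]],"rotation":[[0,0,-8],[0,0,-16],[0,0,-24],[0,0,-32],[0,0,-40],[0,0,-48],[0,0,-56],[0,0,-64],[0,0,-72],[0,0,-80],[0,0,-88],[0,0,-92]]}'
python3 -m inch '{"dp":[[0,0,0],[0,0,0],[0,0,0]],"rotation":[[0,0,0],[0,0,0],[0,0,0]]}' | head -1
python3 - <<'E'
from h import *
st();i=bot.camera_info("wrist");im=bot.camera("wrist");cv2.imwrite("pics/w5.png",im)
print(proj(i,[[.5813,.0316,.0835]]))
E
```

```text
clock: 15.2
tcp_pos: [0.5853, 0.0339, 0.1926]
orientation: [0.679, 0.734, 0.0, 0.001]
force: [-0.0, 0.1, -0.2]
grip_width: 0.0429
finger_force: 0.0
clock: 16.4
tcp_pos: [0.5852, 0.0337, 0.1927]
orientation: [-0.056, 0.998, -0.0, 0.001]
force: [0.1, 0.8, -0.5]
grip_width: 0.0428
finger_force: 0.0
clock: 16.7
t16.7 p [584.9  33.8 192. ] yaw 96.0 F [ 0.1  0.1 -0.6] M [-0.042 -0.007  0.023] w 42.6 ff 0.0 q [-0.25  0.39  0.11  1.84 -0.05  0.91  1.56]
[[324.85847696 198.03463162]]
```

View pics/w5.png

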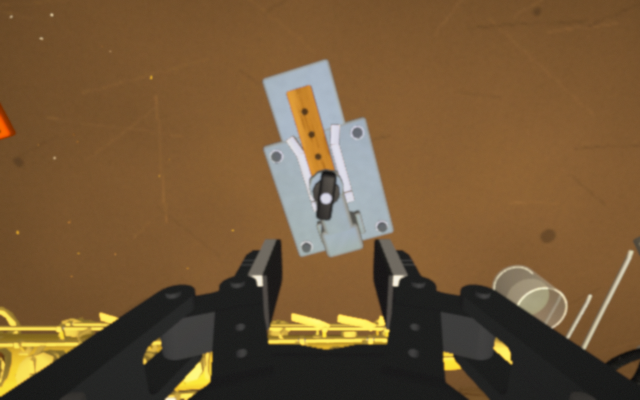

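The knob is at (326,198), with the wing running (331,173)–(321,219), and the block is in place. Measuring the wing's angle and centre.

Run:
```python
from h import *
i=bot.camera_info("wrist");im=cv2.imread("pics/w5.png")
r=(300,165,350,228);g=im[r[1]:r[3],r[0]:r[2]].max(2)
for th in(50,62):
    m=((g<th)*255).astype(np.uint8);m=cv2.morphologyEx(m,cv2.MORPH_CLOSE,np.ones((3,3)));n,l,s,c=cv2.connectedComponentsWithStats(m);k=1+s[1:,4].argmax()
    ct=max(cv2.findContours((l==k).astype(np.uint8),0,1)[0],key=cv2.contourArea);print(th,s[k],rect(onplane(i,ct[:,0]+np.array(r[:2]),.0835)))
a=onplane(i,[[331.5,172],[320,220]],.0835)*1000;d=a[0]-a[1];print(a[:,:2],np.hypot(*d[:2]),np.degrees(np.arctan2(d[1],d[0])))
w=im[r[1]:r[3],r[0]:r[2]];cm=(w.min(2)>190).astype(np.uint8);n,l,s,c=cv2.connectedComponentsWithStats(cm);print(s[1:],c[1:]+np.array(r[:2]))
print("cap",onplane(i,[[326,198]],.0835)*1000)
```

```text
50 [22  6 13  6 54] (array([562.9,  32. ]), array([3.6, 8.6]), -84.0)
62 [ 17   6  19  48 344] (array([579.,  32.]), array([12.1, 36. ]), -3.6)
[[561.51922987  34.37144673]
 [598.41643613  29.77012535]] 37.18300672050337 172.89154196113486
[[  0   0  10  29 148]
 [ 36   0  14  26 184]
 [ 45  27   5  10  35]
 [ 21  29  10   9  63]
 [  9  30   4   5  13]
 [ 12  38   4   8  24]] [[305.48648649 174.97297297]
 [343.76086957 176.40217391]
 [347.6        196.51428571]
 [325.55555556 198.04761905]
 [310.46153846 197.15384615]
 [313.58333333 206.125     ]]
cap [[581.08409071  32.45464579  83.5       ]]
```

The wing measures 36×12.1 mm, centred near (0.581, 0.032), along about −3°. I'll descend to TCP z = 87.5 mm, keeping the tips above the hub, and grip.

```bash
python3 -m inch '{"dp":[[4,-1,5],[4,-1,25],[4,-1,50],[4,-1,75],[4,-1,92],[4,-1,100],[4,-1,103.5],[4,-1,104.5],[4,-1,104.5]],"rotation":[[0,0,4],[0,0,9],[0,0,9],[0,0,9],[0,0,9],[0,0,9],[0,0,9],[0,0,9],[0,0,9]]}' 0 40
python3 -c "
from h import *
st()"
python3 -m inch '{"dp":[[0,0,0],[0,0,0],[0,0,0],[0,0,0],[0,0,0],[0,0,0],[0,0,0]],"rotation":[[0,0,0],[0,0,0],[0,0,0],[0,0,0],[0,0,0],[0,0,0],[0,0,0]]}' -1 40
python3 -c "
from h import *
st()"
```

```text
clock: 17.65
tcp_pos: [0.5815, 0.0324, 0.0879]
orientation: [0.025, 1.0, 0.0, 0.001]
force: [-0.1, -0.7, 0.3]
grip_width: 0.0425
finger_force: 0.0
t17.6 p [581.5  32.4  87.9] yaw 87.1 F [-0.1 -0.7  0.3] M [ 0.009 -0.004 -0.008] w 42.5 ff 0.0 q [-0.26  0.53  0.12  1.92 -0.1   0.7   1.44]
clock: 18.35
tcp_pos: [0.5813, 0.0322, 0.0879]
orientation: [0.025, 1.0, 0.0, 0.0]
force: [-1.0, 0.2, 5.8]
grip_width: 0.0109
finger_force: 41.5
t18.4 p [581.3  32.2  87.9] yaw 87.1 F [-1.   0.2  5.8] M [-0.235  0.243  0.036] w 10.9 ff 41.5 q [-0.26  0.53  0.12  1.92 -0.1   0.7   1.44]
```

```bash
cat > l.py <<'E'
from h import *
o=bot.observe();r=R.from_quat(o["orientation"]).as_matrix()
s="%.2f yaw %.1f Mz %.3f Fz %.1f z %.1f xy %.1f %.1f j7 %.2f"%(o["clock"],np.degrees(np.arctan2(r[1,1],r[0,1])),o["moment"][2],o["force"][2],o["tcp_pos"][2]*1e3,*(o["tcp_pos"][:2]*1e3),o["joint_positions"][6])
print(s);open("log.txt","a").write(s+"\n")
E
python3 -m inch '{"dp":[[0,0,0.1],[0,0,0.4],[0,0,0.7]],"rotation":[[0,0,4],[0,0,12],[0,0,20]]}' -1 60 >/dev/null; python3 l.py
python3 -m inch '{"dp":[[0,0,0.25],[0,0,0.5]],"rotation":[[0,0,8],[0,0,16]]}' >/dev/null; python3 l.py
python3 -m inch '{"dp":[[0,0,0.25],[0,0,0.5]],"rotation":[[0,0,8],[0,0,16]]}' >/dev/null; python3 l.py
```

```text
18.65 yaw 66.8 Mz 0.005 Fz 6.1 z 87.3 xy 581.3 32.0 j7 1.15
18.85 yaw 50.8 Mz 0.011 Fz 6.3 z 86.8 xy 581.2 32.0 j7 0.93
19.05 yaw 34.8 Mz 0.048 Fz 6.3 z 86.2 xy 581.2 32.0 j7 0.71
```

```bash
python3 -m inch '{"dp":[[0,0,0.2]],"rotation":[[0,0,6]]}' >/dev/null; python3 l.py
python3 -m inch '{"dp":[[0,0,0.2]],"rotation":[[0,0,6]]}' >/dev/null; python3 l.py
python3 -m inch '{"dp":[[0,0,0.2]],"rotation":[[0,0,6]]}' >/dev/null; python3 l.py
python3 -m inch '{"dp":[[0,0,0.2]],"rotation":[[0,0,6]]}' >/dev/null; python3 l.py
python3 -m inch '{"dp":[[0,0,0.2]],"rotation":[[0,0,6]]}' >/dev/null; python3 l.py
python3 -m inch '{"dp":[[0,0,0.2]],"rotation":[[0,0,6]]}' >/dev/null; python3 l.py
```

```text
19.15 yaw 28.8 Mz -0.005 Fz 7.0 z 86.0 xy 581.1 32.0 j7 0.62
19.25 yaw 22.9 Mz 0.072 Fz 6.9 z 85.8 xy 581.1 31.9 j7 0.54
19.35 yaw 16.9 Mz 0.055 Fz 7.1 z 85.6 xy 581.1 31.9 j7 0.46
19.45 yaw 10.9 Mz 0.038 Fz 7.0 z 85.4 xy 581.1 31.9 j7 0.37
19.55 yaw 4.9 Mz 0.063 Fz 6.8 z 85.2 xy 581.1 31.9 j7 0.29
19.65 yaw -1.1 Mz 0.073 Fz 7.0 z 85.0 xy 581.0 31.9 j7 0.21
```

```bash
python3 -m inch '{"dp":[[0,0,0.2]],"rotation":[[0,0,6]]}' >/dev/null; python3 l.py
python3 -m inch '{"dp":[[0,0,0.2]],"rotation":[[0,0,6]]}' >/dev/null; python3 l.py
python3 -m inch '{"dp":[[0,0,0.2]],"rotation":[[0,0,6]]}' >/dev/null; python3 l.py
python3 -m inch '{"dp":[[0,0,0.2]],"rotation":[[0,0,6]]}' >/dev/null; python3 l.py
python3 -m inch '{"dp":[[0,0,0.2]],"rotation":[[0,0,6]]}' >/dev/null; python3 l.py
python3 -m inch '{"dp":[[0,0,0.2]],"rotation":[[0,0,6]]}' >/dev/null; python3 l.py
```

```text
19.75 yaw -7.1 Mz 0.066 Fz 8.3 z 84.8 xy 580.9 31.9 j7 0.13
19.85 yaw -13.1 Mz 0.027 Fz 7.8 z 84.6 xy 580.9 31.9 j7 0.04
19.95 yaw -19.1 Mz 0.011 Fz 8.7 z 84.4 xy 580.9 31.9 j7 -0.04
20.05 yaw -25.1 Mz -0.001 Fz 8.8 z 84.3 xy 580.9 31.9 j7 -0.12
20.15 yaw -31.1 Mz -0.023 Fz 8.0 z 84.0 xy 580.9 31.9 j7 -0.20
20.25 yaw -37.1 Mz 0.014 Fz 9.0 z 83.8 xy 580.8 31.9 j7 -0.29
```

```bash
python3 -m inch '{"dp":[[0,0,0.2]],"rotation":[[0,0,6]]}' >/dev/null; python3 l.py
python3 -m inch '{"dp":[[0,0,0.2]],"rotation":[[0,0,6]]}' >/dev/null; python3 l.py
python3 -m inch '{"dp":[[0,0,0.2]],"rotation":[[0,0,6]]}' >/dev/null; python3 l.py
python3 -m inch '{"dp":[[0,0,0.2]],"rotation":[[0,0,6]]}' >/dev/null; python3 l.py
python3 -m inch '{"dp":[[0,0,0.2]],"rotation":[[0,0,6]]}' >/dev/null; python3 l.py
python3 -m inch '{"dp":[[0,0,0.2]],"rotation":[[0,0,6]]}' >/dev/null; python3 l.py
```

```text
20.35 yaw -43.1 Mz -0.003 Fz 9.2 z 83.6 xy 580.8 31.9 j7 -0.37
20.45 yaw -49.1 Mz 0.027 Fz 8.0 z 83.4 xy 580.8 32.0 j7 -0.45
20.55 yaw -55.1 Mz 0.058 Fz 8.2 z 83.2 xy 580.8 32.0 j7 -0.53
20.65 yaw -61.1 Mz 0.017 Fz 10.0 z 83.1 xy 580.8 32.0 j7 -0.62
20.75 yaw -67.1 Mz 0.039 Fz 9.2 z 82.9 xy 580.7 32.0 j7 -0.70
20.85 yaw -73.1 Mz 0.132 Fz 9.6 z 82.7 xy 580.8 32.0 j7 -0.78
```

```bash
python3 -m inch '{"dp":[[0,0,0.2]],"rotation":[[0,0,6]]}' >/dev/null; python3 l.py
python3 -m inch '{"dp":[[0,0,0.2]],"rotation":[[0,0,6]]}' >/dev/null; python3 l.py
python3 -m inch '{"dp":[[0,0,0.2]],"rotation":[[0,0,6]]}' >/dev/null; python3 l.py
python3 -m inch '{"dp":[[0,0,0.2]],"rotation":[[0,0,6]]}' >/dev/null; python3 l.py
python3 -m inch '{"dp":[[0,0,0.2]],"rotation":[[0,0,6]]}' >/dev/null; python3 l.py
```

```text
20.95 yaw -79.1 Mz 0.139 Fz 11.0 z 82.5 xy 580.7 32.1 j7 -0.87
21.05 yaw -85.1 Mz 0.111 Fz 10.9 z 82.4 xy 580.7 32.1 j7 -0.95
21.15 yaw -91.1 Mz 0.155 Fz 11.1 z 82.2 xy 580.7 32.1 j7 -1.03
21.25 yaw -97.1 Mz 0.159 Fz 10.9 z 82.0 xy 580.7 32.2 j7 -1.12
21.35 yaw -103.1 Mz 0.171 Fz 11.8 z 81.8 xy 580.7 32.2 j7 -1.20
```

```bash
python3 -m inch '{"dp":[[0,0,0.2]],"rotation":[[0,0,6]]}' >/dev/null; python3 l.py
python3 -m inch '{"dp":[[0,0,0.2]],"rotation":[[0,0,6]]}' >/dev/null; python3 l.py
python3 -m inch '{"dp":[[0,0,0.2]],"rotation":[[0,0,6]]}' >/dev/null; python3 l.py
cat > fit.py <<'E'
import numpy as np
from scipy.optimize import least_squares
d=np.array([[float(x) for x in (l.split()[2],l.split()[4])] for l in open("log.txt")]);t=87-np.unwrap(d[:,0],period=360);M=d[:,1]
for lab,sl,t0 in(("all free-slope",None,0),("all fixed",.0035,0),("late free-slope",None,95),("late fixed",.0035,95)):
    k=t>t0;f=lambda p:p[0]+(sl if sl else p[2]*.0035)*np.maximum(t[k]-p[1],0)-M[k]
    b=min((least_squares(f,[.03,s,1],loss="soft_l1",f_scale=.03) for s in(110,135,160,180)),key=lambda r:r.cost)
    print(lab,"touch yaw %.1f"%(87-b.x[1]),b.x.round(3),"rms %.3f"%np.std(f(b.x)))
E
python3 fit.py
```

```text
21.45 yaw -109.1 Mz 0.228 Fz 12.1 z 81.6 xy 580.7 32.2 j7 -1.29
21.55 yaw -115.1 Mz 0.154 Fz 13.3 z 81.5 xy 580.8 32.2 j7 -1.38
21.65 yaw -121.1 Mz 0.295 Fz 11.7 z 81.3 xy 580.8 32.3 j7 -1.46
all free-slope touch yaw -60.4 [2.90000e-02 1.47423e+02 1.08900e+00] rms 0.032
all fixed touch yaw -57.8 [2.9000e-02 1.4485e+02 1.0000e+00] rms 0.032
late free-slope touch yaw -44.4 [5.00000e-03 1.31392e+02 8.91000e-01] rms 0.029
late fixed touch yaw -50.6 [8.00000e-03 1.37609e+02 1.00000e+00] rms 0.030
```

Touch shows clearly, at about yaw −55° ± 8. I'll average readings here and on the way to −145°.

```bash
cat > av.py <<'E'
from h import *
m=[]
for _ in range(10): bot.camera("wrist");m.append(bot.observe()["moment"][2])
print("mean Mz %.3f sd %.3f"%(np.mean(m),np.std(m)))
E
python3 av.py
python3 -m inch '{"dp":[[0,0,0.2]],"rotation":[[0,0,6]]}' >/dev/null; python3 l.py
python3 -m inch '{"dp":[[0,0,0.2]],"rotation":[[0,0,6]]}' >/dev/null; python3 l.py
python3 av.py
python3 -m inch '{"dp":[[0,0,0.2]],"rotation":[[0,0,6]]}' >/dev/null; python3 l.py
python3 -m inch '{"dp":[[0,0,0.2]],"rotation":[[0,0,6]]}' >/dev/null; python3 l.py
python3 av.py; python3 fit.py
```

```text
mean Mz 0.094 sd 0.029
22.25 yaw -126.9 Mz 0.261 Fz 11.7 z 81.1 xy 580.8 32.3 j7 -1.55
22.35 yaw -133.1 Mz 0.339 Fz 12.2 z 81.0 xy 580.8 32.3 j7 -1.64
mean Mz 0.201 sd 0.045
22.95 yaw -138.9 Mz 0.287 Fz 11.1 z 80.8 xy 580.8 32.3 j7 -1.72
23.05 yaw -145.1 Mz 0.324 Fz 12.7 z 80.6 xy 580.9 32.3 j7 -1.82
mean Mz 0.192 sd 0.025
all free-slope touch yaw -58.1 [2.90000e-02 1.45098e+02 9.94000e-01] rms 0.031
all fixed touch yaw -58.4 [2.90000e-02 1.45352e+02 1.00000e+00] rms 0.031
late free-slope touch yaw -45.1 [5.00000e-03 1.32057e+02 9.13000e-01] rms 0.029
late fixed touch yaw -51.5 [8.00000e-03 1.38459e+02 1.00000e+00] rms 0.029
```

From fits of −45° to −58°, the knob is about 87–100° past touch, and the moment rise (0.3 N·m at 0.2 per rad) agrees. Releasing and lifting straight up.

```bash
python3 -m inch '{"dp":[[0,0,0],[0,0,0],[0,0,0],[0,0,0],[0,0,-5],[0,0,-20],[0,0,-50],[0,0,-90],[0,0,-110],[0,0,-110],[0,0,-110]],"rotation":[[0,0,0],[0,0,0],[0,0,0],[0,0,0],[0,0,0],[0,0,0],[0,0,0],[0,0,0],[0,0,0],[0,0,0],[0,0,0]]}' 0 40
python3 - <<'E'
from h import *
st();cv2.imwrite("pics/w6.png",bot.camera("wrist"))
E
```

```text
clock: 24.65
tcp_pos: [0.581, 0.0325, 0.1902]
orientation: [0.888, -0.461, 0.0, -0.001]
force: [0.1, 0.5, -0.3]
grip_width: 0.0426
finger_force: 0.0
t24.6 p [581.   32.5 190.2] yaw -144.9 F [ 0.1  0.5 -0.3] M [0.018 0.007 0.049] w 42.6 ff 0.0 q [-1.    0.78  1.29  1.89 -0.84  1.15 -1.91]
```

View pics/w6.png

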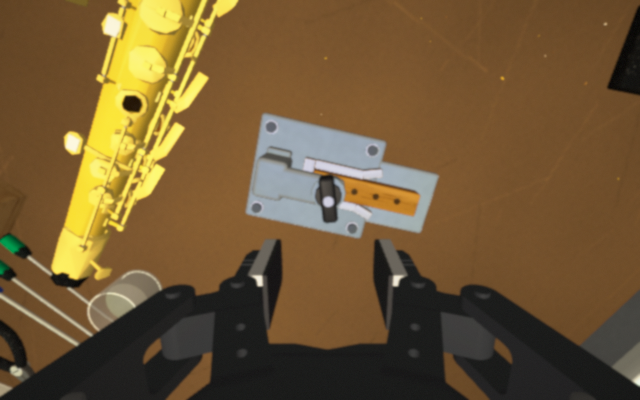

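The final view shows the block straight in the channel, with its outer end at (420,203) where it belongs. The wing at (328,199) has sprung back about 6°, as expected, and the knob stands about 85–90° past touch. Handing in.

```bash
python3 -c "
from workcell import bot
print(bot.finish_job())"
```

```text
the job is handed in; nothing more can be done
None
```

The job is handed in: the block was pushed home against the stop, and the knob was set an estimated 80–95° past first touch (from a noisy moment fit) after springing back about 6°; no verdict on the result came back.

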